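# Vent the anaerobic culture jar with its bayonet key

## Task

Take the vent key (the fitting with the flat bar grip and two side lugs) out of the grey storage rack and put its lugs into the slotted valve on the lid of the metal culture jar. Push it down against the spring until its collar meets the valve's face, then turn it a quarter turn clockwise, seen from above, against the return spring, and finish while still gripping it, pressed fully home and turned, because the valve springs shut as soon as it is let go. Leave the round-knobbed stopper in the rack and do not disturb the other things on the bench.

Things in the scene. Friction and masses are not known exactly. Their poses are not given: they have to be found in the camera images.
- jar: Round metal culture jar, fixed, 126 mm across (clips to 140 mm), lid top 80 mm above the bench. On the lid sits a square steel valve housing, 64x64 mm, its flat face 115 mm above the bench, with screw heads 1.2 mm high at the corners. Origin: centre of the jar's underside, z up; the valve's slot runs along its x. The valve is the same after half a turn.
- socket_mouth (a point): Centre of the valve's hole, level with its face; axes as the jar's. The face is 6 mm thick, with a 22x22 mm hole and a slot 40 mm (x) by 12 mm (y) across it. 13 mm below the face lies a sprung brass turntable whose 11 mm wide groove, in line with the slot at rest, takes the key's lug bar. The lugs can turn only once below the face (9 mm of push).
- rack: Grey storage rack, fixed to the bench, 70 mm (its x) by 170 mm (its y) and 33 mm high, with two round holes, 40 mm across and 27 mm deep, 50 mm either side of the middle along its y. The key is in one, the stopper in the other (either way round). Origin: centre of its underside.
- key: Loose upright vent key, 0.08 to 0.17 kg, collar resting on the rack. Origin: centre of its bottom end, 8 mm above the bench at the start; z up. From the bottom: lug bar 34 (its x) x 8 x 16 mm high; stem 18 mm across; collar 48 mm across from 25 to 30 mm; black flat bar grip 40 mm long (x, parallel to the lugs) by 16 mm thick (y) from 30 to 63 mm. Same after half a turn.
- key_grip (a point): Point in the key's bar grip, on its axis, 53 mm above its bottom end, where the TCP fits with the fingers closing along the key's y; there the fingertips clear the collar by 4 mm.
- stopper: Loose plain stopper, 54 mm tall, same collar, stem without lugs, round black knob 34 mm across; it stays in the rack. Origin: centre of its bottom end.
- vent_push (a joint): How far the turntable is pushed down, m: 0 at rest, 0.012 when the key's collar meets the face. Spring: 3.6 N at the start, 10.8 N at 0.012. Let go after turning, the key rises and its lugs catch at 0.009.
- vent_turn (a joint): How far the turntable is turned clockwise seen from above, rad: 0 at rest (groove in line with the slot), stop at 1.65. A return spring of 0.02 N m at rest and about 0.1 N m at a quarter turn. The key has about 0.1 rad of play in the groove, so the turntable lags the key by up to that much.
- coverslips: Small green-lidded box of cover slips, 31x31x20 mm, bystander between jar and rack; origin: centre of its underside.
- forceps: Steel forceps, 123 mm long, lying, bystander; origin: centre of its underside.
- dish_choc: Culture dish, 91 mm across, 15 mm high, bystander at the back; origin: centre of its underside.
- broth_0: Dark broth bottle with a cap, 44 mm across, 105 mm tall, bystander at the back; origin: centre of its underside.
- sample_cup_2: Lidded sample cup, 64 mm across, 62 mm tall, bystander at the back; origin: centre of its underside.
- timer: Bench timer, 60x64x19 mm, bystander on the right; origin: centre of its underside.
- tape_roll: Roll of tape lying flat, 96 mm across, 19 mm high, bystander on the left; origin: centre of its underside.
- stain_violet: Stain bottle with a cap, 43 mm across, 92 mm tall, bystander at the back; origin: centre of its underside.
Not all that is in view belongs to the job. Leave any blue, pink or turquoise look-alike of the key alone.

How it is judged (in metres and radians):
On the way, in this order (a step that is already met when the one before it is completed fails the run):
1. the key is lifted out of the rack (contact force between the fingers and key above 3 N and height (world z) of key above 0.045 m), for 0.1 s.
2. the key is pushed down in the valve, collar to the face, not yet turned (horizontal distance between key and socket_mouth below 0.005 m and value of joint vent_push above 0.0098 m and angle between key's own z axis and vertical below 0.1 rad and value of joint vent_turn below 0.35 rad), for 0.05 s.
At the end, for the whole second after the job is handed in: The gripped key (over 3 N) stands still and upright (0.1 rad) in the valve, within 5 mm of centre, pressed at least 9.8 mm in (12 is collar on face), turntable at least 1.3 rad clockwise, key at least 1.2 rad from the slot, through the last second; the stopper within 2 cm of its start (contact force between the fingers and key above 3 N and horizontal distance between key and socket_mouth below 0.005 m and value of joint vent_push above 0.0098 m and angle between key's own z axis and vertical below 0.1 rad and value of joint vent_turn above 1.3 rad and angle between the x axis of key and the x axis of jar, either way round above 1.2 rad and linear speed of key below 0.03 m/s and height (world z) of stopper below 0.02 m and distance of stopper from where it was at the start of the episode below 0.02 m); the arm keeps its last pose, push and grip.
It fails at once if the stopper is taken out or pushed about (distance of stopper from where it was at the start of the episode above 0.02 m).
It fails at once if a bystander is shifted by more than 3 cm (distance of any of coverslips, forceps, dish_choc, broth_0, sample_cup_2, timer, tape_roll, stain_violet from where it was at the start of the episode above 0.03 m).
It also fails if it takes over 45 s, if anything falls off the work surface, if the arm or the gripper's body presses on something with over 40 N, if the wrist force passes 120 N, or if a joint passes its speed limit or range.

## Robot

A 6-joint arm with a two-finger parallel gripper is mounted at the origin on a cart in front of the work surface, level with it; the furniture and walls round the work are solid. World frame = base frame: x ahead of the robot, y to its left, z up, the work surface at z = 0. Lengths are in mm, angles in rad, forces in N, time in s.
With the tool pointing down it reaches from about 350 to 975 mm from the base axis. Payload 7.1 kg.
Tool frame: the origin (TCP) lies between the finger pads, 19 mm behind the fingertips; this is the grasp point; z points along the fingers, y is the line along which they close (so a half turn about z gives the same grasp; the last joint's range is limited). The gripper opens to 88 mm and grips with 3 to 60 N. Pads are 20 mm wide; open, the fingers measure 115 mm over their backs; the gripper's body (75 mm by 178 mm) begins 61 mm behind the grasp point.
Start: joints at [1.305, 0.423, 1.63, -0, 1.089, -0.019], TCP at [152.657, 606.053, 241.375] pointing down, gripper open.
Joint ranges: [-3, 3], [-0.9, 2.11], [0.09, 2.58], [-1.31, 4.45], [0.11, 2.69], [-2.54, 2.54]. Speed limits (rad/s): [2.39, 2.39, 3.01, 3.14, 3.14, 3.14].

## Interface

Orientations are given as a rotation vector (axis times angle).
In Python, from workcell import ctrl gives the robot as it stands.
- The arm moves only by the tool apply_moves, never from a script. Its argument "targets" is a list of rows, each an object of numbers: "tx", "ty", "tz": the shift along the world's x, y, z in m; "spin": the turn about the world's z in degrees. In form: [{"tx": .., "ty": .., "tz": .., "spin": ..}, ...]. A call has exactly 8 rows; each row is the pose to reach, as a shift and turn from the pose commanded when the call began; what a row does not reach only later rows make up. A row lasts 1/10 s, in which the tool goes at most 50 mm and 8.59 degrees, less where a joint would pass 70% of its speed; a pose out of reach is approached as far as the arm can. A call with a gripper value outside its range is refused whole. "gripper" is the closure, from -1 (fully open) to 1 (shut), set as the call begins (left out, the last holds). The fingers move at their own pace and stop on an object; the grip force is fixed at half the most. Time passes only in rows, so rows that repeat a pose let the fingers close, or fill a call up. It gives the time, the measured TCP pose, the force, the opening and the grip force at its end, in the units of the state.
- ctrl.get_obs(): the state, without advancing time (a new reading comes with each control period).
- ctrl.get_image(name): name is "scene" or "top"; returns the picture (480x640x3 uint8, red, green, blue); there is no depth.
- ctrl.get_calibration(name): a dict with "fov_y" (degrees; the focal length in pixels is half the picture's height over the tangent of half this angle, whatever the lens; pixels are square), "cx", "cy" (the principal point, pixels), "dist" ([k1, k2, p1, p2, k3] as OpenCV has them; the pictures are not rectified), "rvec" (rotation vector, rad) and "tvec" (3), from world to camera coordinates, as OpenCV has them. Camera axes: x right, y down, z forward; pixel columns grow to the right and rows downward; lengths in mm; the calibration is good to about 2 mm. A picture is of the moment at which its call begins. get_calibration takes no time and is no camera call.
- ctrl.close_job(): hands the job in; it is judged then, once.
Trained networks look in the newest picture that a camera, given by its name, has taken for a name from the list of things; names that differ only in an ending like _2 or _b are one class to them, and where a whole thing is asked for, a point or a joint stands for the part that bears it (a point fixed in the world has none). Each returns a list of dicts, best first, with "score" (0 to 1); they miss things now and then, are a little off and sometimes report something else, mostly with a low value. They report only what shows in the picture. A call takes as long as a camera call. They do not tell look-alikes from the thing itself.
- ctrl.outline_of(name, camera): "pixels" (480x640 bool, what is visible of it) and "box" ([left, top, right, bottom] in pixels, round what is visible of it).
- ctrl.pinpoint(name, camera): "uv" ([column, row] in pixels: a listed point, or the origin of a listed thing).
The state is a dict: "t": time; "qpos": joint angles; "qvel": joint speeds; "joint_torque": joint torques, N m; "ee_pos": TCP position; "orientation": TCP orientation; "ft_force": force on the tool from outside, world axes, zero at the start; "moment": the same for the moment, N m; "width": finger opening in mm; "grasp_force": force on a finger pad.
Only numpy, scipy, OpenCV 4.12 (cv2) and the standard library are available. Lean on these libraries where they do the work, as an engineer would, in place of code of your own. Each camera call takes 0.05 s, during which the arm holds its last target. There are 200 camera calls.

## Working session

There is one attempt and no reset: what is moved stays moved. The work goes in short steps, Python scripts to look and compute and a tool call to move; the robot and the scene stay as the last step left them, time stands still between calls to the robot, and variables do not carry over. Pictures are saved under pics/ and viewed, at most 10 in all, crops included, and the job is handed in when it is done.

Besides the shell and the picture viewer there is one more tool, called after ">>>" by a JSON object that holds its "op" and its "data". apply_moves: Moves the arm, as the interface text tells. Its arguments: {"type":"object","properties":{"targets":{"type":"array"},"gripper":{"type":"number"}},"required":["targets"]}

```bash
mkdir -p pics; ls
cat > h.py <<'E'
import numpy as np, cv2
from workcell import ctrl
def cam(n):
    c=ctrl.get_calibration(n); f=240/np.tan(np.radians(c["fov_y"])/2)
    K=np.array([[f,0,c["cx"]],[0,f,c["cy"]],[0,0,1.]]); R=cv2.Rodrigues(np.array(c["rvec"],float))[0]
    return K,np.array(c["dist"],float),R,np.array(c["tvec"],float).ravel()
def onz(n,uv,z):
    "pixels -> world points at height z (mm)"
    K,d,R,t=cam(n); p=cv2.undistortPoints(np.array(uv,float).reshape(-1,1,2),K,d)[:,0]
    D=np.c_[p,np.ones(len(p))]@R; C=-R.T@t
    return C+D*((z-C[2])/D[:,2])[:,None]
def proj(n,P):
    K,d,R,t=cam(n); return cv2.projectPoints(np.array(P,float).reshape(-1,1,3),cv2.Rodrigues(R)[0],t,K,d)[0][:,0]
E
python3 - <<'E'
from h import *
for n in("scene","top"):
    im=ctrl.get_image(n); cv2.imwrite(f"pics/{n}0.png",im[:,:,::-1])
    K,d,R,t=cam(n); print(n,K[0,0],d,"C",-R.T@t)
    for k,z in(("key",8),("key_grip",61),("stopper",8),("socket_mouth",115),("jar",0),("rack",0),("coverslips",0)):
        for r in ctrl.pinpoint(k,n)[:3]: print(n,k,round(r["score"],2),np.round(r["uv"],1),onz(n,r["uv"],z)[0].round(1))
o=ctrl.get_obs();print(o)
E
```

```text
pics
scene 506.49781407154484 [-0.00576323  0.          0.          0.          0.        ] C [ -67.64308073 -664.33740845 1039.33200328]
scene key 0.79 [361.8 322. ] [ 489.9 -183.9    8. ]
scene key 0.69 [357.2 371.8] [ 384.1 -272.4    8. ]
scene key 0.68 [318.4 310.9] [434.6 -86.1   8. ]
scene key_grip 0.7 [358.9 360.3] [ 383.7 -275.3   61. ]
scene key_grip 0.68 [361.4 309.4] [ 486.7 -182.5   61. ]
scene key_grip 0.67 [334. 335.] [ 389.1 -190.4   61. ]
scene stopper 0.6 [396.6 344.5] [ 503.8 -285.     8. ]
scene socket_mouth 0.71 [261.6 203.2] [515.1 233.1 115. ]
scene jar 0.97 [265.9 235.4] [509.4 223.5   0. ]
scene rack 0.9 [377.6 336.6] [ 491.5 -236.     0. ]
scene coverslips 0.65 [328.1 269.3] [551.9   3.7   0. ]
scene coverslips 0.62 [262.3 203.1] [589.5 343.6   0. ]
top 459.91946622725266 [-0.01627055  0.          0.          0.          0.        ] C [ 419.68630362   28.99219969 1211.16323568]
top key 0.85 [385.3 312.4] [ 398.2 -183.1    8. ]
top key 0.82 [385.2 276.3] [ 492.2 -182.2    8. ]
top key 0.67 [348.5 295.5] [439.7 -86.3   8. ]
top key_grip 0.81 [388.1 272.9] [ 497
[... 467 characters left out ...]
76.6] [ 491.8 -183.6    0. ]
{'t': 0.8, 'qpos': array([ 1.30497144e+00,  4.23080920e-01,  1.62993206e+00, -1.47540412e-05,
        1.08859420e+00, -1.89846134e-02]), 'qvel': array([ 0.00027449, -0.00035959, -0.00100756,  0.00117195, -0.00015989,
        0.0004381 ]), 'joint_torque': array([ 1.09282981e-03, -5.44517112e+01, -2.74039400e+01,  6.43725134e-02,
        1.67802052e-02, -3.07234029e-05]), 'ee_pos': array([152.67432698, 606.0328056 , 241.37436083]), 'orientation': array([ 3.86740168e-01,  3.11768634e+00, -2.55126623e-05]), 'ft_force': array([0.03946106, 0.33393829, 0.1871834 ]), 'moment': array([-0.01818128, -0.04406261,  0.0382839 ]), 'grasp_force': 0.0, 'width': 87.89015141953261}
```

View pics/top0.png

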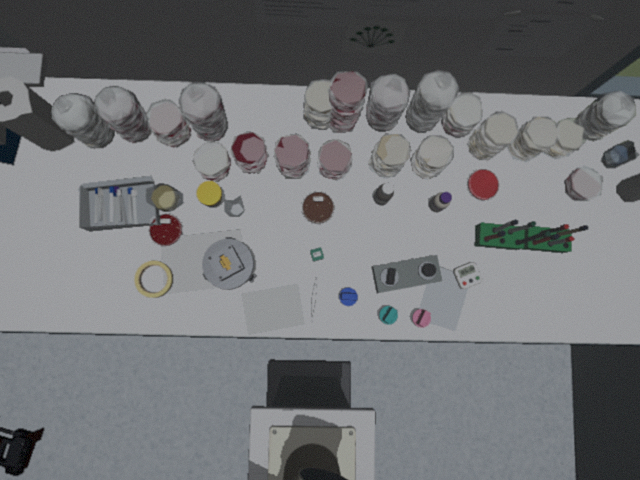

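Run:
```python
import cv2,numpy as np
t=cv2.imread("pics/top0.png");s=cv2.imread("pics/scene0.png")
a=cv2.resize(t[245:345,335:445],(440,400),interpolation=cv2.INTER_CUBIC)
b=cv2.resize(t[220:310,180:270],(360,360),interpolation=cv2.INTER_CUBIC)
c=cv2.resize(s[270:400,295:435],(420,390)[:2],interpolation=cv2.INTER_CUBIC)[:200*2]
o=np.zeros((600,800,3),np.uint8)
o[:300,:330]=cv2.resize(a,(330,300));o[:300,340:640]=cv2.resize(b,(300,300))
o[300:,:323]=cv2.resize(s[270:400,295:435],(323,300),interpolation=cv2.INTER_CUBIC)
o[300:,340:640]=cv2.resize(s[170:270,215:315],(300,300),interpolation=cv2.INTER_CUBIC)
cv2.imwrite("pics/crops0.png",o)
```

```text
(no output)
```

View pics/crops0.png

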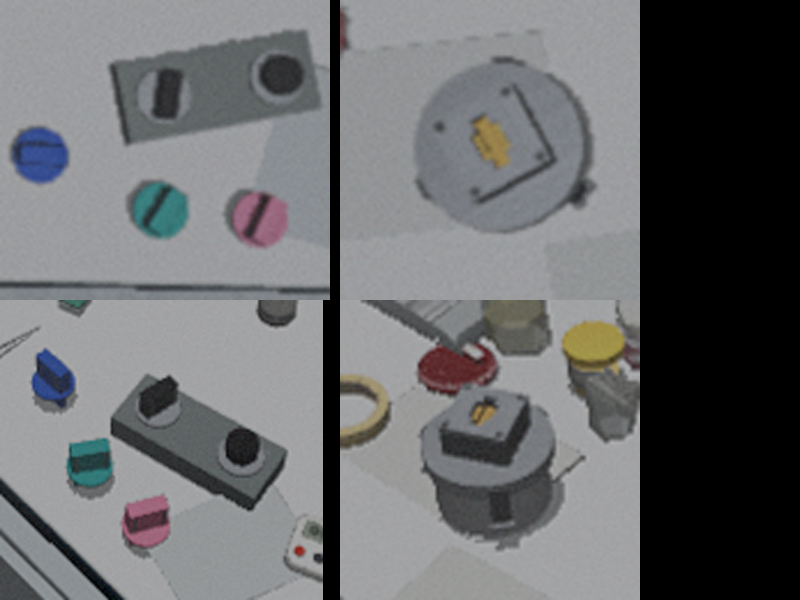

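Look-alikes in the top picture: the blue (348,296), turquoise (388,315) and pink (421,317) fittings, and the black round-knobbed stopper (428,269). The black flat bar in the rack at (390,275) is the key, and the crop confirms it. The valve's brass slot is at about (226,262).

```bash
cat > fit.py <<'E'
from h import *
from scipy.optimize import minimize
S=8
def rot(p,x,y,a): 
    c,s=np.cos(a),np.sin(a); p=np.array(p,float); return p@np.array([[c,s],[-s,c]])+[x,y]
def fill(n,polys,box,hull=False):
    l,t,r,b=box; m=np.zeros(((b-t)*S,(r-l)*S),np.uint8)
    for P in polys:
        q=(proj(n,P)-[l-.5,t-.5])*S-.5
        if hull: q=cv2.convexHull(q.astype(np.float32))[:,0]
        cv2.fillPoly(m,[np.round(q*16).astype(np.int32)],1,shift=4)
    return m
down=lambda m:cv2.resize(m.astype(np.float32),None,fx=1/S,fy=1/S,interpolation=cv2.INTER_AREA)
def lift(p,z): return np.c_[p,np.full(len(p),z)]
def rect(a,b): return [[-a,-b],[a,-b],[a,b],[-a,b]]
def bar(n,v,box,z0=38,z1=71):
    p=rot(rect(20,8),*v); return down(fill(n,[np.r_[lift(p,z0),lift(p,z1)]],box,True))
def collar(n,v,box,z=38):
    a=np.linspace(0,2*np.pi,60); p=np.c_[np.cos(a),np.sin(a)]*24+v[:2]; return down(fill(n,[lift(p,z)],box))
def valve(n,v,box):
    m=1
    for z in(115,109): m=m*fill(n,[lift(rot(q,*v),z) for q in(rect(11,11),rect(20,6))],box)
    return down(m)
def fit(n,model,obs,box,v0):
    f=lambda v:((cv2.GaussianBlur(model(n,v,box),(0,0),.6)-obs)**2).sum()
    best=None
    for da in(-.4,-.2,0,.2,.4):
        v=np.array(v0)+[0,0,da]
        r=minimize(f,v,method="Nelder-Mead",options=dict(initial_simplex=np.array([v,v+[6,0,0],v+[0,6,0],v+[0,0,.25]]),xatol=.01,fatol=1e-4))
        if best is None or r.fun<best.fun: best=r
    return best.x,best.fun,(obs**2).sum()
E
python3 - <<'E'
from fit import *
for n in("top","scene"):
    im=cv2.imread(f"pics/{n}0.png").astype(np.float32)
    u,w=proj(n,[[508,221,112]])[0].astype(int); box=(u-22,w-22,u+22,w+22)
    c=im[box[1]:box[3],box[0]:box[2]]; o=c[...,2]-c[...,0]; o=np.clip((o-15)/(np.percentile(o,98.5)-15),0,1)
    yy,xx=np.mgrid[:44,:44]; o[np.hypot(yy-22,xx-22)>17]=0
    x,f,s=fit(n,valve,o,box,(508,221,-1.2)); print(n,"valve",x.round(2),f,s)
    u,w=proj(n,[[495,-182,55]])[0].astype(int); box=(u-20,w-20,u+20,w+20)
    c=im[box[1]:box[3],box[0]:box[2]].mean(2); yy,xx=np.mgrid[:40,:40]
    print("lv",np.percentile(c,[1,5,30,60,95]))
    o=np.clip((75-c)/45,0,1); o[np.hypot(yy-20,xx-20)>12]=0
    x,f,s=fit(n,bar,o,box,(495,-182,0)); print(n,"key",x.round(2),f,s)
E
```

```text
top valve [510.18 219.9   -2.62] 7.258945465087891 77.807755
lv [ 43.33333206  51.33333206 100.         131.59999695 159.66667175]
top key [ 4.9108e+02 -1.8702e+02 -9.0000e-02] 36.476715087890625 39.891083Traceback (most recent call last):
  File "<stdin>", line 7, in <module>
  File "fit.py", line 29, in fit
    r=minimize(f,v,method="Nelder-Mead",options=dict(initial_simplex=np.array([v,v+[6,0,0],v+[0,6,0],v+[0,0,.25]]),xatol=.01,fatol=1e-4))
    res = _minimize_neldermead(fun, x0, args, callback, bounds=bounds,
                               **options)
    fxr = func(xr)
    fx = function(np.copy(x), *(wrapper_args + args))
  File "fit.py", line 25, in <lambda>
    f=lambda v:((cv2.GaussianBlur(model(n,v,box),(0,0),.6)-obs)**2).sum()
                                  ~~~~~^^^^^^^^^
  File "fit.py", line 22, in valve
    for z in(115,109): m=m*fill(n,[lift(rot(q,*v),z) for q in(rect(11,11),rect(20,6))],box)
                           ~~~~^^^^^^^^^^^^^^^^^^^^^^^^^^^^^^^^^^^^^^^^^^^^^^^^^^^^^^^^^^^^
  File "fit.py", line 9, in fill
    q=(proj(n,P)-[l-.5,t-.5])*S-.5
       ~~~~^^^^^
  File "h.py", line 13, in proj
    K,d,R,t=cam(n); return cv2.projectPoints(np.array(P,float).reshape(-1,1,3),cv2.Rodrigues(R)[0],t,K,d)[0][:,0]
            ~~~^^^
  File "h.py", line 4, in cam
    c=ctrl.get_calibration(n); f=240/np.tan(np.radians(c["fov_y"])/2)
ValueError: time passes only in moves, steps and waits
```

```bash
sed -i 's/^def cam/import functools\n@functools.cache\ndef cam/' h.py
python3 - <<'E'
from fit import *
for n in("top","scene"):
    im=cv2.imread(f"pics/{n}0.png").astype(np.float32)
    u,w=proj(n,[[510,220,112]])[0].astype(int); box=(u-22,w-22,u+22,w+22)
    c=im[box[1]:box[3],box[0]:box[2]]; o=c[...,2]-c[...,0]; o=np.clip((o-15)/(np.percentile(o,97)-15),0,1)
    yy,xx=np.mgrid[:44,:44]; o[np.hypot(yy-22,xx-22)>17]=0
    x,f,s=fit(n,valve,o,box,(510,220,.5)); print(n,"valve",x.round(2),f,s)
    u,w=proj(n,[[495,-182,55]])[0].astype(int); box=(u-20,w-20,u+20,w+20)
    c=im[box[1]:box[3],box[0]:box[2]].mean(2); yy,xx=np.mgrid[:40,:40]; near=np.hypot(yy-20,xx-20)<13
    print("lv",np.percentile(c[near],[2,5,10,20,30,50,70,90]).round())
    lo=np.percentile(c[near],8); o=np.clip((90-c)/(90-lo),0,1)*near
    x,f,s=fit(n,bar,o,box,(495,-182,-.1)); print(n,"key",x.round(2),f,s)
    # light collar + bar: whole footprint against rack
    o2=np.maximum(o,np.clip((c-115)/(145-115),0,1))*near
    m=lambda n,v,b:np.maximum(bar(n,(v[0],v[1],x[2]),b),collar(n,v,b))
    y,f,s=fit(n,m,o2,box,(495,-182,0)); print(n,"collar+bar",y[:2].round(2),f,s)
    d=[bar(n,x,box),o,m(n,y,box),o2]
    cv2.imwrite(f"pics/dbg_{n}.png",cv2.resize(np.hstack(d)*255,None,fx=4,fy=4,interpolation=0))
E
python3 -c "
import cv2,numpy as np
cv2.imwrite('pics/dbg.png',np.vstack([cv2.imread('pics/dbg_%s.png'%n) for n in('top','scene')]))"
```

```text
top valve [509.9  219.99   0.53] 5.857184410095215 86.504135
lv [ 42.  45.  48.  56.  92. 100. 105. 127.]
top key [ 4.9131e+02 -1.8704e+02 -1.6000e-01] 9.071736335754395 103.13599
top collar+bar [ 491.08 -187.26] 88.1072006225586 131.05487
scene valve [508.   220.92   0.6 ] 67.8773422241211 93.43837
lv [ 32.  34.  36.  40.  44. 100. 158. 164.]
scene key [ 4.8937e+02 -1.8641e+02 -5.0000e-02] 21.090728759765625 157.93166
scene collar+bar [ 500.25 -168.72] 157.04074096679688 338.20917[ WARN:0@1.212] global loadsave.cpp:1063 imwrite_ Unsupported depth image for selected encoder is fallbacked to CV_8U.
```

View pics/dbg.png

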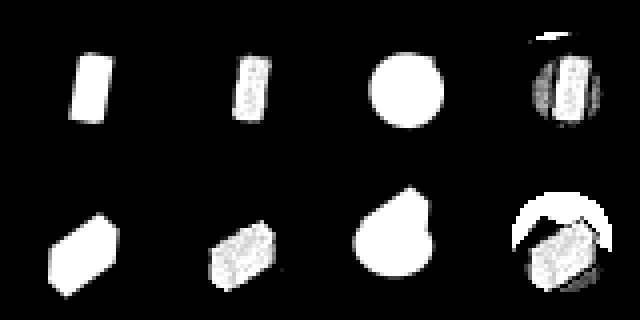

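Measured values:
- Key: about (490.5, -187), yaw about -0.13. The two cameras agree within 2 mm.
- Valve: about (510, 220), slot yaw about 0.53.

Both have plausible heights and sizes and are within reach, so I'm moving.

>>> {"op": "apply_moves", "data": {"targets": [{"tx": 0.026, "ty": -0.036, "tz": 0, "spin": 1}, {"tx": 0.052, "ty": -0.072, "tz": 0, "spin": 2}, {"tx": 0.078, "ty": -0.108, "tz": 0, "spin": 3}, {"tx": 0.104, "ty": -0.144, "tz": 0, "spin": 4}, {"tx": 0.13, "ty": -0.18, "tz": 0, "spin": 5}, {"tx": 0.156, "ty": -0.216, "tz": 0, "spin": 6}, {"tx": 0.182, "ty": -0.252, "tz": 0, "spin": 6.7}, {"tx": 0.208, "ty": -0.288, "tz": 0, "spin": 6.7}], "gripper": -1}}

```text
t: 1.6
ee_pos: [361.5, 316.6, 241.7]
orientation: [0.203, 3.134, 0.001]
ft_force: [0.1, 0.2, -0.6]
width: 88.3
grasp_force: 0.0
```

>>> {"op": "apply_moves", "data": {"targets": [{"tx": 0.012, "ty": -0.04, "tz": 0, "spin": 0}, {"tx": 0.024, "ty": -0.08, "tz": 0, "spin": 0}, {"tx": 0.036, "ty": -0.12, "tz": 0, "spin": 0}, {"tx": 0.048, "ty": -0.16, "tz": 0, "spin": 0}, {"tx": 0.06, "ty": -0.2, "tz": 0, "spin": 0}, {"tx": 0.072, "ty": -0.24, "tz": 0, "spin": 0}, {"tx": 0.084, "ty": -0.28, "tz": 0, "spin": 0}, {"tx": 0.094, "ty": -0.318, "tz": 0, "spin": 0}]}}

```text
t: 2.4
ee_pos: [455.1, -1.8, 241.7]
orientation: [0.204, 3.134, 0.0]
ft_force: [0.7, 0.3, -0.1]
width: 87.7
grasp_force: 0.0
```

>>> {"op": "apply_moves", "data": {"targets": [{"tx": 0.007, "ty": -0.038, "tz": -0.01, "spin": 0}, {"tx": 0.014, "ty": -0.076, "tz": -0.03, "spin": 0}, {"tx": 0.021, "ty": -0.114, "tz": -0.05, "spin": 0}, {"tx": 0.028, "ty": -0.15, "tz": -0.07, "spin": 0}, {"tx": 0.034, "ty": -0.18, "tz": -0.09, "spin": 0}, {"tx": 0.0355, "ty": -0.187, "tz": -0.11, "spin": 0}, {"tx": 0.0355, "ty": -0.187, "tz": -0.12, "spin": 0}, {"tx": 0.0355, "ty": -0.187, "tz": -0.12, "spin": 0}]}}

```text
t: 3.2
ee_pos: [489.1, -186.4, 120.1]
orientation: [-0.204, -3.132, -0.002]
ft_force: [-0.7, 1.0, 0.5]
width: 87.8
grasp_force: 0.0
```

Run:
```python
from fit import *
o=ctrl.get_obs(); print(o["ee_pos"].round(1),o["orientation"].round(3))
I={}
for n in("top","scene"):
    I[n]=np.mean([ctrl.get_image(n)[:,:,::-1].astype(np.float32) for _ in range(3)],0)
    np.save(f"{n}1.npy",I[n])
    u,w=proj(n,[[510,220,112]])[0].astype(int); box=(u-22,w-22,u+22,w+22)
    c=I[n][box[1]:box[3],box[0]:box[2]]; d=c[...,2]-c[...,0]; yy,xx=np.mgrid[:44,:44]; near=np.hypot(yy-22,xx-22)<13
    print(np.percentile(d[near],[5,50,80,90,97]).round())
    ob=np.clip((d-15)/(np.percentile(d[near],92)-15),0,1)*near
    x,f,s=fit(n,valve,ob,box,(510,220,.53)); print(n,"valve",x.round(2),f,s)
    if n=="scene": A=np.hstack([cv2.resize(k.astype(np.float32)*255,(264,264),interpolation=0) for k in(ob,valve(n,x,box))]+[cv2.resize(c.mean(2),(264,264),interpolation=0)])
B=cv2.resize(I["scene"][250:380,290:430].mean(2),None,fx=2.3,fy=2.3,interpolation=cv2.INTER_CUBIC)
C=np.zeros((600,800),np.float32);C[:264,:792]=A;C[270:270+B.shape[0],:B.shape[1]]=B
cv2.imwrite("pics/b.png",np.clip(C,0,255).astype(np.uint8))
```

```text
[ 489.1 -186.4  120.1] [-2.040e-01 -3.132e+00 -2.000e-03]
[-12.  -9.  41.  77.  83.]
top valve [510.11 220.17   0.54] 6.692892074584961 81.23735
[-9. -5.  1. 33. 68.]
scene valve [507.96 221.     0.58] 21.252582550048828 53.292618
```

View pics/b.png

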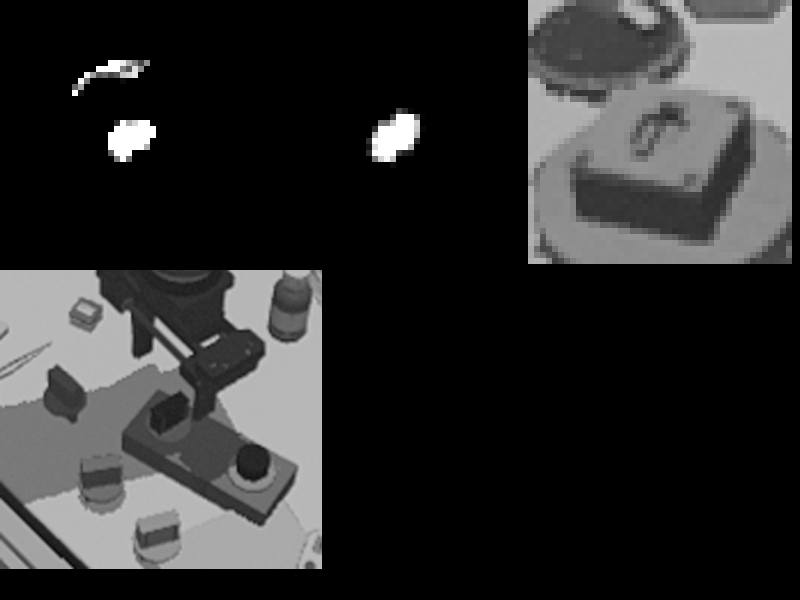

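The picture shows the open gripper straddling the key's bar, with one finger between the key and the stopper, which is clear. Both cameras give the same key-to-valve offset, about (18.7, 407.2) mm. Now I descend and grip.

>>> {"op": "apply_moves", "data": {"targets": [{"tx": 0.001, "ty": 0, "tz": -0.015, "spin": 0}, {"tx": 0.001, "ty": 0, "tz": -0.03, "spin": 0}, {"tx": 0.001, "ty": 0, "tz": -0.042, "spin": 0}, {"tx": 0.001, "ty": 0, "tz": -0.052, "spin": 0}, {"tx": 0.001, "ty": 0, "tz": -0.058, "spin": 0}, {"tx": 0.001, "ty": 0, "tz": -0.06, "spin": 0}, {"tx": 0.001, "ty": 0, "tz": -0.06, "spin": 0}, {"tx": 0.001, "ty": 0, "tz": -0.06, "spin": 0}]}}

```text
t: 4.3
ee_pos: [491.4, -187.1, 61.7]
orientation: [0.204, 3.134, -0.0]
ft_force: [0.2, 1.0, 0.7]
width: 87.7
grasp_force: 0.0
```

>>> {"op": "apply_moves", "data": {"targets": [{"tx": 0, "ty": 0, "tz": 0, "spin": 0}, {"tx": 0, "ty": 0, "tz": 0, "spin": 0}, {"tx": 0, "ty": 0, "tz": 0, "spin": 0}, {"tx": 0, "ty": 0, "tz": 0, "spin": 0}, {"tx": 0, "ty": 0, "tz": 0, "spin": 0}, {"tx": 0, "ty": 0, "tz": 0, "spin": 0}, {"tx": 0, "ty": 0, "tz": 0, "spin": 0}, {"tx": 0, "ty": 0, "tz": 0, "spin": 0}], "gripper": 1}}

```text
t: 5.1
ee_pos: [491.1, -186.9, 61.4]
orientation: [-0.204, -3.135, -0.0]
ft_force: [-0.4, -0.4, 0.3]
width: 27.3
grasp_force: 0.0
```

>>> {"op": "apply_moves", "data": {"targets": [{"tx": 0, "ty": 0, "tz": 0, "spin": 0}, {"tx": 0, "ty": 0, "tz": 0, "spin": 0}, {"tx": 0, "ty": 0, "tz": 0, "spin": 0}, {"tx": 0, "ty": 0, "tz": 0, "spin": 0}, {"tx": 0, "ty": 0, "tz": 0, "spin": 0}, {"tx": 0, "ty": 0, "tz": 0, "spin": 0}, {"tx": 0, "ty": 0, "tz": 0, "spin": 0}, {"tx": 0, "ty": 0, "tz": 0, "spin": 0}], "gripper": 1}}

```text
t: 5.9
ee_pos: [491.2, -186.9, 61.4]
orientation: [0.204, 3.135, -0.0]
ft_force: [0.3, 0.0, 0.2]
width: 15.5
grasp_force: 30.0
```

>>> {"op": "apply_moves", "data": {"targets": [{"tx": 0, "ty": 0, "tz": 0.01, "spin": 0}, {"tx": 0, "ty": 0, "tz": 0.03, "spin": 0}, {"tx": 0, "ty": 0, "tz": 0.055, "spin": 0}, {"tx": 0, "ty": 0, "tz": 0.08, "spin": 0}, {"tx": 0, "ty": 0, "tz": 0.105, "spin": 0}, {"tx": 0, "ty": 0, "tz": 0.13, "spin": 0}, {"tx": 0, "ty": 0, "tz": 0.145, "spin": 0}, {"tx": 0, "ty": 0, "tz": 0.15, "spin": 0}]}}

```text
t: 6.7
ee_pos: [491.9, -187.2, 213.7]
orientation: [0.204, 3.132, -0.002]
ft_force: [-0.4, -0.4, -0.3]
width: 15.8
grasp_force: 30.0
```

>>> {"op": "apply_moves", "data": {"targets": [{"tx": 0, "ty": 0.015, "tz": 0, "spin": 3}, {"tx": 0, "ty": 0.045, "tz": 0, "spin": 8}, {"tx": 0, "ty": 0.08, "tz": 0, "spin": 13}, {"tx": 0.005, "ty": 0.115, "tz": 0, "spin": 18}, {"tx": 0.01, "ty": 0.15, "tz": 0, "spin": 23}, {"tx": 0.015, "ty": 0.185, "tz": 0, "spin": 28}, {"tx": 0.018, "ty": 0.215, "tz": 0, "spin": 33}, {"tx": 0.0187, "ty": 0.24, "tz": 0, "spin": 38.4}]}}

```text
t: 7.5
ee_pos: [508.7, 55.5, 210.1]
orientation: [0.849, -3.022, -0.001]
ft_force: [0.1, -1.0, -0.5]
width: 15.8
grasp_force: 30.0
```

>>> {"op": "apply_moves", "data": {"targets": [{"tx": 0, "ty": 0.03, "tz": 0, "spin": 0}, {"tx": 0, "ty": 0.06, "tz": 0, "spin": 0}, {"tx": 0, "ty": 0.09, "tz": 0, "spin": 0}, {"tx": 0, "ty": 0.12, "tz": 0, "spin": 0}, {"tx": 0, "ty": 0.145, "tz": 0, "spin": 0}, {"tx": 0, "ty": 0.16, "tz": 0, "spin": 0}, {"tx": 0, "ty": 0.1672, "tz": 0, "spin": 0}, {"tx": 0, "ty": 0.1672, "tz": 0, "spin": 0}]}}

```text
t: 8.3
ee_pos: [509.3, 220.7, 210.8]
orientation: [0.841, -3.026, 0.0]
ft_force: [0.3, -0.4, -0.5]
width: 15.9
grasp_force: 30.0
```

>>> {"op": "apply_moves", "data": {"targets": [{"tx": 0, "ty": 0, "tz": -0.01, "spin": 0}, {"tx": 0, "ty": 0, "tz": -0.02, "spin": 0}, {"tx": 0, "ty": 0, "tz": -0.028, "spin": 0}, {"tx": 0, "ty": 0, "tz": -0.033, "spin": 0}, {"tx": 0, "ty": 0, "tz": -0.033, "spin": 0}, {"tx": 0, "ty": 0, "tz": -0.033, "spin": 0}, {"tx": 0, "ty": 0, "tz": -0.033, "spin": 0}, {"tx": 0, "ty": 0, "tz": -0.033, "spin": 0}]}}

```text
t: 9.1
ee_pos: [510.1, 220.4, 178.8]
orientation: [-0.838, 3.027, 0.0]
ft_force: [-1.1, -0.4, -0.8]
width: 15.7
grasp_force: 30.0
```

Run:
```python
from fit import *
o=ctrl.get_obs(); print(o["ee_pos"].round(2),o["orientation"].round(3),o["ft_force"].round(2)); zb=o["ee_pos"][2]-53.4
I=np.mean([ctrl.get_image("scene")[:,:,::-1].astype(np.float32) for _ in range(3)],0)
T=ctrl.get_image("top")[:,:,::-1]
l,t,k=215,150,7
C=cv2.resize(I[t:t+85,l:l+110],None,fx=k,fy=k,interpolation=cv2.INTER_CUBIC).clip(0,255).astype(np.uint8)
def draw(P,col): cv2.polylines(C,[np.round((proj("scene",P)-[l-.5,t-.5])*k-.5).astype(int)],True,col,1)
off=np.array([-2,.7])  # scene camera's bias against top
x,y=np.array([509.9,220.3])+off; a=.543
cc=np.linspace(0,6.28,60); ci=np.c_[np.cos(cc),np.sin(cc)]
for z in(25,30): draw(lift(ci*24+[x,y],zb+z),(0,255,0))
for z in(0,16): draw(lift(rot(rect(17,4),x,y,a),zb+z),(0,0,255))
draw(lift(rot(rect(32,32),508,221,.54),115),(255,0,0))
draw(lift(rot(rect(20,6),508,221,.54),115),(255,0,255))
cv2.imwrite("pics/c.png",C)
```

```text
[510.13 220.37 178.78] [-0.838  3.027  0.   ] [-1.12 -0.36 -0.83]
```

View pics/c.png

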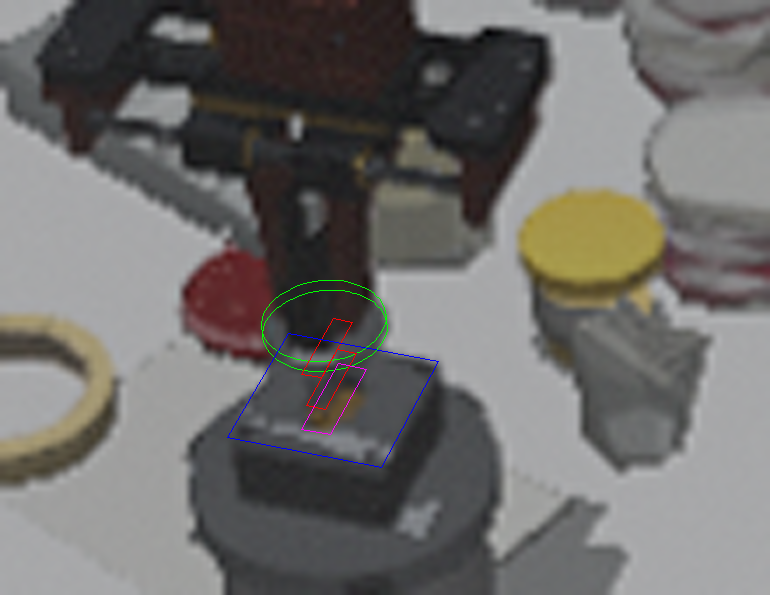

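The picture shows the key held over the valve, with its collar at about (325,330) in the crop. My drawn valve outline sits slightly left of the real housing, so I'll check the valve fit on the unobstructed pictures from before.

Run:
```python
from fit import *
W=[]
for n,(l,t) in(("scene",(238,175)),("top",(201,236))):
    I=np.load(n+"1.npy"); k=8
    C=cv2.resize(I[t:t+50,l:l+50],None,fx=k,fy=k,interpolation=cv2.INTER_CUBIC).clip(0,255).astype(np.uint8)
    def draw(P,col): cv2.polylines(C,[np.round((proj(n,P)-[l-.5,t-.5])*k-.5).astype(int)],True,col,1)
    for x,y,a,col in((510.1,220.2,.54,(0,255,0)),(508,221,.54,(0,0,255))):
        for z,r in((115,(32,32)),(80,(32,32)),(115,(20,6)),(115,(11,11))): draw(lift(rot(rect(*r),x,y,a),z),col)
    W.append(C)
cv2.imwrite("pics/d.png",np.hstack(W))
```

```text
(no output)
```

View pics/d.png

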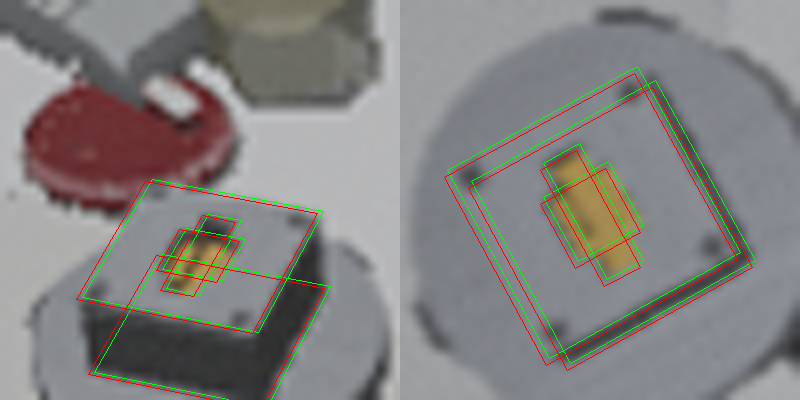

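The (510.1, 220.2, 0.54) outline (green) matches the housing and the brass slot in both views, and the key is already over it. Inserting slowly.

>>> {"op": "apply_moves", "data": {"targets": [{"tx": 0, "ty": 0, "tz": -0.004, "spin": 0}, {"tx": 0, "ty": 0, "tz": -0.007, "spin": 0}, {"tx": 0, "ty": 0, "tz": -0.01, "spin": 0}, {"tx": 0, "ty": 0, "tz": -0.012, "spin": 0}, {"tx": 0, "ty": 0, "tz": -0.014, "spin": 0}, {"tx": 0, "ty": 0, "tz": -0.016, "spin": 0}, {"tx": 0, "ty": 0, "tz": -0.016, "spin": 0}, {"tx": 0, "ty": 0, "tz": -0.016, "spin": 0}]}}

```text
t: 10.1
ee_pos: [509.9, 220.3, 162.4]
orientation: [-0.839, 3.028, -0.0]
ft_force: [0.6, 0.4, -2.5]
width: 15.7
grasp_force: 30.0
```

>>> {"op": "apply_moves", "data": {"targets": [{"tx": 0, "ty": 0, "tz": -0.002, "spin": 0}, {"tx": 0, "ty": 0, "tz": -0.004, "spin": 0}, {"tx": 0, "ty": 0, "tz": -0.006, "spin": 0}, {"tx": 0, "ty": 0, "tz": -0.008, "spin": 0}, {"tx": 0, "ty": 0, "tz": -0.01, "spin": 0}, {"tx": 0, "ty": 0, "tz": -0.011, "spin": 0}, {"tx": 0, "ty": 0, "tz": -0.011, "spin": 0}, {"tx": 0, "ty": 0, "tz": -0.011, "spin": 0}]}}

```text
t: 10.9
ee_pos: [509.9, 220.3, 151.6]
orientation: [-0.839, 3.028, -0.0]
ft_force: [-1.0, -1.0, 2.9]
width: 15.7
grasp_force: 30.0
```

>>> {"op": "apply_moves", "data": {"targets": [{"tx": 0, "ty": 0, "tz": -0.002, "spin": 0}, {"tx": 0, "ty": 0, "tz": -0.004, "spin": 0}, {"tx": 0, "ty": 0, "tz": -0.006, "spin": 0}, {"tx": 0, "ty": 0, "tz": -0.007, "spin": 0}, {"tx": 0, "ty": 0, "tz": -0.008, "spin": 0}, {"tx": 0, "ty": 0, "tz": -0.0085, "spin": 0}, {"tx": 0, "ty": 0, "tz": -0.0085, "spin": 0}, {"tx": 0, "ty": 0, "tz": -0.0085, "spin": 0}]}}

```text
t: 11.7
ee_pos: [510.0, 220.3, 143.4]
orientation: [-0.838, 3.027, 0.0]
ft_force: [-3.8, -0.6, 9.3]
width: 16.0
grasp_force: 30.0
```

>>> {"op": "apply_moves", "data": {"targets": [{"tx": 0, "ty": 0, "tz": -0.0004, "spin": 0}, {"tx": 0, "ty": 0, "tz": -0.0008, "spin": 0}, {"tx": 0, "ty": 0, "tz": -0.0008, "spin": 0}, {"tx": 0, "ty": 0, "tz": -0.0008, "spin": 0}, {"tx": 0, "ty": 0, "tz": -0.0008, "spin": 0}, {"tx": 0, "ty": 0, "tz": -0.0008, "spin": 0}, {"tx": 0, "ty": 0, "tz": -0.0008, "spin": 0}, {"tx": 0, "ty": 0, "tz": -0.0008, "spin": 0}]}}

```text
t: 12.5
ee_pos: [509.9, 220.3, 143.3]
orientation: [-0.838, 3.027, 0.0]
ft_force: [-5.7, -2.6, 17.5]
width: 15.9
grasp_force: 30.0
```

The collar is on the face: force has risen and z has stopped. Now the clockwise turn (negative spin).

>>> {"op": "apply_moves", "data": {"targets": [{"tx": 0, "ty": 0, "tz": 0, "spin": -3}, {"tx": 0, "ty": 0, "tz": 0, "spin": -9}, {"tx": 0, "ty": 0, "tz": 0, "spin": -15}, {"tx": 0, "ty": 0, "tz": 0, "spin": -21}, {"tx": 0, "ty": 0, "tz": 0, "spin": -27}, {"tx": 0, "ty": 0, "tz": 0, "spin": -33}, {"tx": 0, "ty": 0, "tz": 0, "spin": -39}, {"tx": 0, "ty": 0, "tz": 0, "spin": -45}]}}

```text
t: 13.3
ee_pos: [510.9, 220.4, 143.3]
orientation: [0.39, 3.115, 0.001]
ft_force: [-1.6, -3.1, 14.3]
width: 15.7
grasp_force: 30.0
```

```bash
python3 -c "
from h import *
o=ctrl.get_obs();print({k:np.round(o[k],3) for k in('ee_pos','orientation','ft_force','moment','width','grasp_force')})"
```

```text
{'ee_pos': array([510.863, 220.408, 143.348]), 'orientation': array([3.900e-01, 3.115e+00, 1.000e-03]), 'ft_force': array([-1.556, -3.11 , 14.327]), 'moment': array([-0.538,  0.51 ,  0.106]), 'width': np.float64(15.655), 'grasp_force': np.float64(29.986)}
```

>>> {"op": "apply_moves", "data": {"targets": [{"tx": 0, "ty": 0, "tz": 0, "spin": -6}, {"tx": 0, "ty": 0, "tz": 0, "spin": -12}, {"tx": 0, "ty": 0, "tz": 0, "spin": -18}, {"tx": 0, "ty": 0, "tz": 0, "spin": -24}, {"tx": 0, "ty": 0, "tz": 0, "spin": -30}, {"tx": 0, "ty": 0, "tz": 0, "spin": -36}, {"tx": 0, "ty": 0, "tz": 0, "spin": -42}, {"tx": 0, "ty": 0, "tz": 0, "spin": -46}]}}

```text
t: 14.1
ee_pos: [510.2, 219.7, 143.4]
orientation: [1.575, 2.717, -0.001]
ft_force: [-3.4, -5.3, 17.7]
width: 16.0
grasp_force: 30.0
```

>>> {"op": "apply_moves", "data": {"targets": [{"tx": 0, "ty": 0, "tz": 0, "spin": -1}, {"tx": 0, "ty": 0, "tz": 0, "spin": -1}, {"tx": 0, "ty": 0, "tz": 0, "spin": -1}, {"tx": 0, "ty": 0, "tz": 0, "spin": -1}, {"tx": 0, "ty": 0, "tz": 0, "spin": -1}, {"tx": 0, "ty": 0, "tz": 0, "spin": -1}, {"tx": 0, "ty": 0, "tz": 0, "spin": -1}, {"tx": 0, "ty": 0, "tz": 0, "spin": -1}]}}

```text
t: 14.9
ee_pos: [510.2, 219.7, 143.3]
orientation: [1.594, 2.706, -0.001]
ft_force: [-4.0, -5.4, 17.2]
width: 15.6
grasp_force: 30.0
```

Run:
```python
from h import *
o=ctrl.get_obs();print({k:np.round(o[k],3) for k in('t','ee_pos','orientation','ft_force','moment','width','grasp_force')})
v=o["orientation"];print("key yaw rel slot",(2*np.arctan2(v[1],v[0])-np.pi-.543+np.pi/2)%np.pi-np.pi/2)
I=ctrl.get_image("scene")[:,:,::-1]
cv2.imwrite("pics/e.png",cv2.resize(I[140:240,205:335],None,fx=6,fy=6,interpolation=cv2.INTER_CUBIC))
```

```text
{'t': np.float64(14.9), 'ee_pos': array([510.17 , 219.662, 143.334]), 'orientation': array([ 1.594e+00,  2.706e+00, -1.000e-03]), 'ft_force': array([-3.979, -5.406, 17.207]), 'moment': array([-1.175,  0.875,  0.089]), 'width': np.float64(15.608), 'grasp_force': np.float64(29.993)}
key yaw rel slot 1.5337222936459254
```

View pics/e.png

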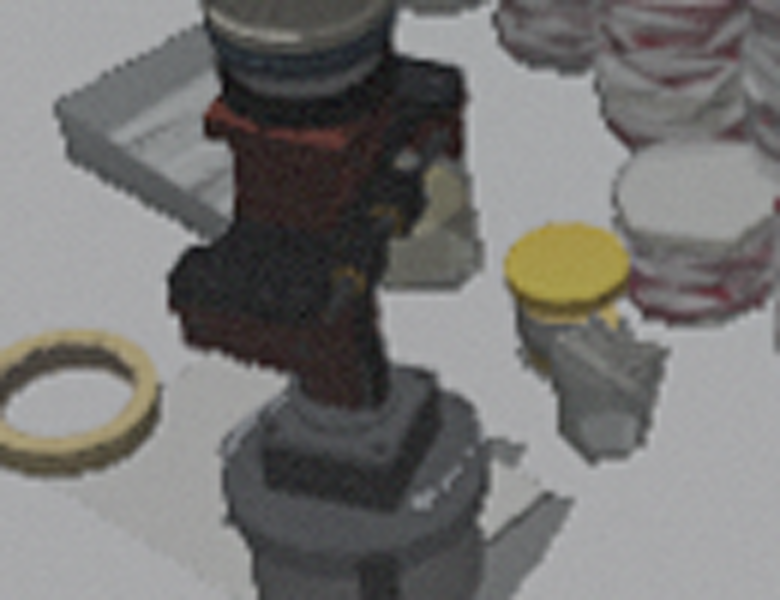

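The picture shows the key's collar flat on the valve face at about (350,400), still gripped. The key has turned 1.6 rad clockwise, the moment is about 0.09 N m (the return spring) and it is pressed with about 17 N. Handing in.

```bash
python3 -c "
from workcell import ctrl
print(ctrl.close_job())"
```

```text
the job is handed in; nothing more can be done
None
```

I handed the job in with the vent key still gripped at 30 N, its collar pressed onto the valve face (about 17 N) and turned about 1.6 rad clockwise, at 15 s of the 45 s allowed; no verdict was returned, and the stopper and bystanders were not re-measured at the end.

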